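Find the flat base plate with a straightedge

TASK

One of the two steel base plates is flat, the other is high in the middle: find the flat one. Lay the straightedge gently lengthwise along the middle of a plate's face, let go, and press it down slowly, first near the end with the hanging hole, then near the plain end, with about 6 N for half a second each and never hard, to feel whether it rocks. If it rocks, do the same on the other plate; leave the straightedge lying on the flat plate.

Things in the scene. Friction and masses are not known exactly. Their poses are not given: they have to be found in the camera images.
- straightedge: steel straightedge, 28 mm wide (its x), 210 long (its y), 8 thick, 0.35 to 0.57 kg, balanced at its middle. A wooden grip block in the middle of its top, 16 mm (x) by 46 (y), 8 to 44 mm above the underside, is for lifting it from above. A 12 mm hanging hole 92 mm out on +y marks one end; the other is plain. Origin: centre of the underside, z up.
- end_hole (a point): press point of the end with the hole: on the straightedge's top face, 70 mm from its middle on +y, 8 mm above the underside. On a proud boss the straightedge lies level until pressed; 2 to 4 N here then tips it by about 0.05 rad (this point sinks about 2 mm) until it meets the plate's edge and is hard. On the flat plate it is hard at once.
- end_plain (a point): press point of the plain end: on the straightedge's top face, 70 mm from its middle on -y, 8 mm above the underside; behaves as the other end does
- plate_a: steel machine base plate, fixed, 80 mm (its x) by 180 (its y) by 30 high, with foot ledges 8 mm high sticking out 11 mm along both long sides. Origin: centre of the underside, z up; top face at 30 mm. A round boss, 56 mm in diameter, sits in the middle of the face: flush on one of the two plates (either one, it changes), 3 mm proud on the other. This one lies on the robot's left.
- plate_b: steel machine base plate, fixed, 80 mm (its x) by 180 (its y) by 30 high, with foot ledges 8 mm high sticking out 11 mm along both long sides. Origin: centre of the underside, z up; top face at 30 mm. A round boss, 56 mm in diameter, sits in the middle of the face: flush on one of the two plates (either one, it changes), 3 mm proud on the other. This one lies on the robot's right.
- jar: bystander: clear screw-top jar, 60 mm in diameter, 85 mm high, origin under its centre; leave it alone
- wrench: bystander: steel wrench lying on the bench, about 180 mm long; leave it alone
- bin: bystander: open yellow stock bin, 100 by 100 by 50 mm high, origin under its centre; leave it alone
Mind the look-alikes: they are no part of the job. Leave any pink look-alike of the plate_b alone.

How it is judged:
On the way, in this order (a step that is already met when the one before it is completed fails the run):
1. with the straightedge lying lengthwise flat on the flat plate's face and staying level, its end with the hole (more than 45 mm from its middle) is pressed with more than 3 N (((z of straightedge in the frame of plate_a between 0.0285 and 0.0313 m and x of straightedge in the frame of plate_a between -0.016 and 0.016 m and y of straightedge in the frame of plate_a between -0.02 and 0.02 m and angle between the y axis of straightedge and the y axis of plate_a, either way round below 0.2 rad) or (z of straightedge in the frame of plate_b between 0.0285 and 0.0313 m and x of straightedge in the frame of plate_b between -0.016 and 0.016 m and y of straightedge in the frame of plate_b between -0.02 and 0.02 m and angle between the y axis of straightedge and the y axis of plate_b, either way round below 0.2 rad)) and angle between straightedge's own z axis and vertical below 0.015 rad and contact force between the fingers and straightedge above 3 N and y of the grasp point in the frame of straightedge above 0.045 m), for 0.2 s.
2. likewise then its plain end, without it rocking (((z of straightedge in the frame of plate_a between 0.0285 and 0.0313 m and x of straightedge in the frame of plate_a between -0.016 and 0.016 m and y of straightedge in the frame of plate_a between -0.02 and 0.02 m and angle between the y axis of straightedge and the y axis of plate_a, either way round below 0.2 rad) or (z of straightedge in the frame of plate_b between 0.0285 and 0.0313 m and x of straightedge in the frame of plate_b between -0.016 and 0.016 m and y of straightedge in the frame of plate_b between -0.02 and 0.02 m and angle between the y axis of straightedge and the y axis of plate_b, either way round below 0.2 rad)) and angle between straightedge's own z axis and vertical below 0.015 rad and contact force between the fingers and straightedge above 3 N and y of the grasp point in the frame of straightedge below -0.045 m), for 0.2 s.
At the end, for the whole second after the job is handed in: The straightedge lies released and at rest on the flat plate's face: level within 0.015 rad, its underside on the face (28.5 to 31.3 mm above the plate's underside), along the plate within 0.2 rad, its middle within 16 mm across and 20 mm along of the plate's middle (((z of straightedge in the frame of plate_a between 0.0285 and 0.0313 m and x of straightedge in the frame of plate_a between -0.016 and 0.016 m and y of straightedge in the frame of plate_a between -0.02 and 0.02 m and angle between the y axis of straightedge and the y axis of plate_a, either way round below 0.2 rad) or (z of straightedge in the frame of plate_b between 0.0285 and 0.0313 m and x of straightedge in the frame of plate_b between -0.016 and 0.016 m and y of straightedge in the frame of plate_b between -0.02 and 0.02 m and angle between the y axis of straightedge and the y axis of plate_b, either way round below 0.2 rad)) and angle between straightedge's own z axis and vertical below 0.015 rad and linear speed of straightedge below 0.01 m/s); the robot touches nothing.
It fails at once if an end of the straightedge is pressed or struck with more than 40 N (contact force between the fingers and straightedge above 40 N and (y of the grasp point in the frame of straightedge above 0.045 m or y of the grasp point in the frame of straightedge below -0.045 m)).
It fails at once if the straightedge is dropped or driven on a base plate with more than 60 N (contact force between straightedge and plate_a above 60 N or contact force between straightedge and plate_b above 60 N).
It fails at once if the robot presses on a base plate itself with more than 15 N (contact force between any of the fingers, the arm and plate_a above 15 N or contact force between any of the fingers, the arm and plate_b above 15 N).
It fails at once if the jar, wrench or bin is moved by more than 30 mm (distance of any of jar, wrench, bin from where it was at the start of the episode above 0.03 m).
It also fails if it takes over 72 s, if anything falls off the work surface, if the arm or the gripper's body presses on something with over 40 N, if the wrist force passes 120 N, or if a joint passes its speed limit or range.

ROBOT

A 6-joint arm with a two-finger parallel gripper is mounted at the origin on the work surface. World frame = base frame: x ahead of the robot, y to its left, z up, the work surface at z = 0. Lengths are in m, angles in rad, forces in N, time in s.
With the tool pointing down it reaches from about 0.375 to 0.975 m from the base axis. Payload 3.8 kg.
Tool frame: the origin (TCP) lies midway between the tips of the shut fingers; the grasp point (between the pads) lies 19 mm behind it; z points along the fingers, y is the direction in which the jaws open and shut (so a half turn about z gives the same grasp; the last joint's range is limited). The gripper opens to 85 mm and grips with 20 to 120 N. Pads are 22 mm wide; open, the fingers measure 114 mm over their backs; the gripper's body (76 mm by 85 mm) begins 54 mm behind the grasp point. The pads swing forward as they close: fully open they stand 13 mm farther back than shut.
Start: joints at [-1.168, 0.264, 1.604, -0, 1.274, -0.037], TCP at [0.287, -0.611, 0.231] pointing down, gripper open.
Joint ranges: [-2.63, 2.63], [-0.94, 2.18], [0.31, 2.57], [-1.31, 4.45], [0, 2.66], [-2.55, 2.55]. Speed limits (rad/s): [2.57, 2.57, 3.14, 3.14, 3.14, 3.14].

INTERFACE

Orientations are given as a rotation vector (axis times angle).
In Python, from workcell import bot gives the robot as it stands.
- The arm moves only by the shell command python3 -m inch 'ROWS' [FORCE]. ROWS is JSON, a list of rows, each an object of numbers: "dx", "dy", "dz": the shift along the tool's x, y, z in m; "ax", "ay", "az": the turn, a rotation vector about the tool's x, y, z in degrees; "fingers": the opening, from -1 (shut) to 1 (fully open). A call has 1 to 20 rows; each row is the pose to reach, as a shift and turn from the pose measured when the call began, along the tool's axes at that moment; what a row does not reach only later rows make up. A row lasts 1/8 s, in which the tool goes at most 62.5 mm and 10.7 degrees, less where a joint would pass 70% of its speed; a pose out of reach is approached as far as the arm can. A call with a gripper value outside its range is refused whole. The fingers move at their own pace and stop on an object; FORCE is the grip in N (left out, the last holds). Time passes only in rows, so rows that repeat a pose let the fingers close. It gives the time, the measured TCP pose, the force and the opening at its end, in the units of the state.
- bot.read_state(): the state, without advancing time (a new reading comes with each control period).
- bot.read_camera(name): name is "side" or "top"; returns (picture, depth): 420x560x3 uint8, blue, green, red; 420x560 float32, m along the optical axis (not along the pixel's ray), 0 where there is no reading.
- bot.get_calibration(name): a dict with "intrinsics" (3x3 intrinsics, pixels), "view" (4x4, takes a point from world to camera coordinates). Camera axes: x right, y down, z forward; pixel columns grow to the right and rows downward; lengths in m; the calibration is good to about 2 mm. A picture is of the moment at which its call begins. get_calibration takes no time and is no camera call.
- bot.finish_job(): hands the job in, once; it reports no verdict.
Trained networks look in the newest picture that a camera, given by its name, has taken for a name from the list of things; names that differ only in an ending like _2 or _b are one class to them, and where a whole thing is asked for, a point or a joint stands for the part that bears it (a point fixed in the world has none). Each returns a list of dicts, best first, with "p" (0 to 1); they miss things now and then, are a little off and sometimes report something else, mostly with a low value. They report only what shows in the picture. A call takes as long as a camera call. They do not tell look-alikes from the thing itself.
- bot.masks_of(camera, thing): "region" (420x560 bool, what is visible of it) and "box" ([left, top, right, bottom] in pixels, round what is visible of it).
The state is a dict: "time": time; "q": joint angles; "joint_vel": joint speeds; "joint_torque": joint torques, N m; "tool_pos": TCP position; "tcp_rot": TCP orientation; "wrist_force": force on the tool from outside, world axes, zero at the start; "torque": the same for the moment, N m; "width": opening from 0.0 (shut) to 1.0 (fully open).
Only numpy, scipy, OpenCV 4.12 (cv2) and the standard library are available. Lean on these libraries where they do the work, as an engineer would, in place of code of your own. Each camera call takes 0.05 s, during which the arm holds its last target. There are 200 camera calls.

## Working session

There is one attempt and no reset: what is moved stays moved. The work goes in short steps, Python scripts to look and compute and a shell command to move; the robot and the scene stay as the last step left them, time stands still between calls to the robot, and variables do not carry over. Pictures are saved under pics/ and viewed, about 8 in all and at most 12, crops included, and the job is handed in when it is done.

```bash
ls; mkdir -p pics
cat > h.py <<'E'
import numpy as np, cv2
from workcell import bot
def shot(cam,name=None):
    im,d=bot.read_camera(cam)
    if name: cv2.imwrite(f'pics/{name}.png',im)
    return im,d
def world(cam,d):
    c=bot.get_calibration(cam);K=np.array(c['intrinsics']);V=np.linalg.inv(np.array(c['view']))
    v,u=np.mgrid[:d.shape[0],:d.shape[1]]
    P=np.stack([(u-K[0,2])/K[0,0]*d,(v-K[1,2])/K[1,1]*d,d],-1)
    W=P@V[:3,:3].T+V[:3,3]; W[d==0]=np.nan
    return W
E
python3 - <<'E'
from h import *
s=bot.read_state();print({k:np.round(v,3) for k,v in s.items()})
ims=[]
for c in('top','side'):
    im,d=shot(c); W=world(c,d); np.save(f'{c}_W.npy',W)
    cv2.imwrite(f'pics/{c}0.png',im)
    for t in('straightedge','plate_a','plate_b','end_hole','jar','wrench','bin'):
        for r in bot.masks_of(c,t):
            w=W[r['region']];print(c,t,round(r['p'],2),r['box'],np.round(np.nanmedian(w,0),3),np.round(np.nanmax(w[:,2]),3))
E
```

```text
pics
{'time': np.float64(0.0), 'q': array([-1.168,  0.265,  1.605,  0.   ,  1.274, -0.037]), 'joint_vel': array([ 0.   , -0.001, -0.001,  0.001, -0.   , -0.   ]), 'joint_torque': array([-1.0000e-03, -5.1512e+01, -3.6732e+01, -0.0000e+00,  1.3000e-02,
       -0.0000e+00]), 'tool_pos': array([ 0.287, -0.61 ,  0.23 ]), 'tcp_rot': array([-3.064e+00, -6.850e-01,  1.000e-03]), 'wrist_force': array([ 0.36 , -0.463, -0.293]), 'torque': array([ 0.03 , -0.032, -0.048]), 'width': np.float64(1.0)}
top straightedge 0.64 [218.1, 261.5, 291.7, 286.9] [0.453 0.056 0.009] 0.051
top straightedge 0.46 [172.2, 203.6, 243.2, 244.2] [0.585 0.187 0.031] 0.039
top plate_a 0.97 [378.5, 180.2, 446.3, 217.1] [ 0.669 -0.39   0.03 ] 0.038
top plate_a 0.69 [298.8, 204.4, 365.9, 239.3] [ 0.605 -0.157  0.03 ] 0.039
top plate_a 0.65 [172.0, 201.3, 244.9, 245.6] [0.585 0.186 0.031] 0.039
top plate_b 0.97 [378.5, 180.2, 446.3, 217.1] [ 0.669 -0.39   0.03 ] 0.038
top plate_b 0.69 [298.8, 204.4, 365.9, 239.3] [ 0.605 -0.157  0.03 ] 0.039
top plate_b 0.65 [172.0, 201.3, 244.9, 245.6] [0.585 0.186 0.031] 0.039
top jar 0.6
[... 319 characters left out ...]
 163.4] [ 0.663 -0.37   0.03 ] 0.038
side plate_a 0.87 [268.1, 160.4, 311.8, 205.5] [ 0.599 -0.135  0.029] 0.039
side plate_a 0.65 [221.4, 223.9, 282.3, 279.5] [0.579 0.215 0.03 ] 0.038
side plate_b 0.95 [280.8, 126.9, 309.9, 163.4] [ 0.663 -0.37   0.03 ] 0.038
side plate_b 0.87 [268.1, 160.4, 311.8, 205.5] [ 0.599 -0.135  0.029] 0.039
side plate_b 0.65 [221.4, 223.9, 282.3, 279.5] [0.579 0.215 0.03 ] 0.038
side end_hole 0.74 [303.2, 212.3, 324.2, 263.3] [0.446 0.073 0.01 ] 0.049
side jar 0.86 [264.9, 290.1, 290.9, 333.6] [0.432 0.407 0.062] 0.091
side wrench 0.72 [341.3, 144.8, 381.9, 172.0] [ 0.423 -0.381  0.007] 0.014
side bin 0.77 [208.2, 174.4, 251.9, 213.6] [ 0.753 -0.022  0.027] 0.056
```

Run:
```python
import cv2
im=cv2.imread('pics/top0.png');c=im[130:330,100:460]
cv2.imwrite('pics/top0c.png',cv2.resize(c,(800,444),interpolation=cv2.INTER_CUBIC))
```

```text
(no output)
```

View pics/top0c.png

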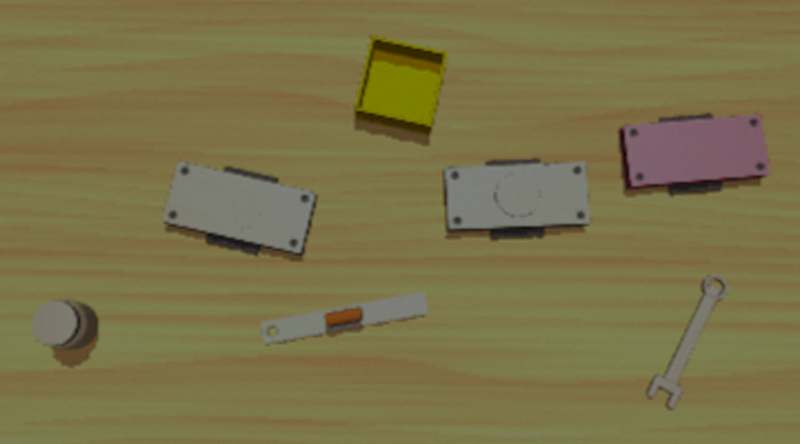

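The crop, in original pixels, shows the straightedge at (255,273), its hole at the left end (222,279) and its orange grip in the middle. Three things look like plates: grey at (208,224), grey at (333,218) and pink at (413,198). The pink one is the look-alike and stays untouched, so plate_a is the left grey one and plate_b the right grey one. Next I'll work out the poses and boss heights.

Run:
```python
from h import *
acc=[]
for i in range(6):
    im,d=shot('top'); acc.append(world('top',d))
W=np.nanmean(acc,0); im0=im
np.save('Wtop.npy',W)
def rect(mask):
    p=W[mask][:,:2].astype(np.float32); p=p[np.isfinite(p).all(1)]
    # subpixel: use contour-filled mask upscaled unnecessary
    r=cv2.minAreaRect(p); b=cv2.boxPoints(r)
    e=[b[1]-b[0],b[2]-b[1]]; e=max(e,key=np.linalg.norm)
    return p.mean(0),r[0],r[1],np.degrees(np.arctan2(e[1],e[0]))%180
X,Y,Z=W[...,0],W[...,1],W[...,2]
for n,(cx,cy) in {'A':(.585,.187),'B':(.605,-.157)}.items():
    m=(np.hypot(X-cx,Y-cy)<.12)&(Z>.022)
    k,l=cv2.connectedComponents(m.astype(np.uint8)); m=l==np.bincount(l[m]).argmax()
    mean,c,sz,a=rect(m);print(n,mean,c,sz,a)
    R=np.hypot(X-mean[0],Y-mean[1]); 
    fit=m&(R>.034); A=np.c_[X[fit],Y[fit],np.ones(fit.sum())]; co=np.linalg.lstsq(A,Z[fit],rcond=None)[0]
    bs=m&(R<.024); print('boss-rim mm',1e3*np.mean(Z[bs]-(np.c_[X[bs],Y[bs],np.ones(bs.sum())]@co)), 'sd/sqrt n',1e3*np.std(Z[bs])/bs.sum()**.5, Z[fit].mean())
m=(np.hypot(X-.453,Y-.056)<.13)&(Z>.004)&(X<.53)
k,l=cv2.connectedComponents(m.astype(np.uint8)); m=l==np.bincount(l[m]).argmax()
print('SE',rect(m),Z[m&(Z<.02)].mean())
g=m&(Z>.03);print('grip',rect(g),Z[g].mean(),g.sum())
hsv=cv2.cvtColor(im0,cv2.COLOR_BGR2HSV); o=(hsv[...,0]<15)&(hsv[...,1]>150)&(np.hypot(X-.453,Y-.056)<.06)
print('orange',rect(o),o.sum())
```

```text
A [0.58859104 0.18756728] (0.5894091725349426, 0.18823760747909546) (0.18022605776786804, 0.0800180435180664) 77.66559
boss-rim mm 0.4429504169347855 sd/sqrt n 0.06129444415324559 0.031192579343542557
B [ 0.6082823  -0.16265066] (0.6092737913131714, -0.16320863366127014) (0.08000608533620834, 0.18015985190868378) 93.344055
boss-rim mm 3.1582676730545685 sd/sqrt n 0.06597094655480186 0.030727306400932408
SE (array([0.45325658, 0.05141124], dtype=float32), (0.45322397351264954, 0.053197987377643585), (0.02794848196208477, 0.20991899073123932), np.float32(101.256836)) 0.008947777089742153
grip (array([0.45284507, 0.05305477], dtype=float32), (0.4532901644706726, 0.052952542901039124), (0.01591573655605316, 0.04504672810435295), np.float32(101.258644)) 0.0444501587595747 101
orange (array([0.4530065 , 0.05223488], dtype=float32), (0.4533420503139496, 0.051345933228731155), (0.014229860156774521, 0.04187643527984619), np.float32(101.0095)) 78
```

Plate A reads as flat (+0.4 mm) and B as proud (+3.2 mm). I'll lay the straightedge on A first and let touch confirm it.

```bash
cat >> h.py <<'E'
from scipy.spatial.transform import Rotation as Ro
def go(xyz,ydeg,pref=0):
    """tool deltas to TCP xyz, pointing down, tool y axis along ydeg (mod 180)"""
    s=bot.read_state();R=Ro.from_rotvec(s['tcp_rot']);best=None
    for a in (ydeg,ydeg+180):
        y=np.array([np.cos(np.radians(a)),np.sin(np.radians(a)),0]);z=np.array([0,0,-1.])
        T=Ro.from_matrix(np.c_[np.cross(y,z),y,z]);v=(R.inv()*T).as_rotvec(degrees=True)
        if best is None or np.linalg.norm(v)<np.linalg.norm(best):best=v
    print('d mm',np.round(1e3*R.inv().apply(np.array(xyz)-s['tool_pos']),1),'a',np.round(best,1),'q6',round(s['q'][5],2),'t',round(s['time'],2),'pos',np.round(s['tool_pos'],4),'F',np.round(s['wrist_force'],1),'w',round(s['width'],3))
E
python3 -c "
from h import *
go((.4533,.0530,.15),11.26)"
```

```text
d mm [ 432.7 -529.9   81.3] a [ -0.   -0.  -76.1] q6 -0.04 t 1.1 pos [ 0.2874 -0.6108  0.2313] F [-0.8  0.3  0.3] w 1.002
```

```bash
python3 -m inch '[{"dx":0.043,"dy":-0.053,"dz":0.008,"az":-8},{"dx":0.087,"dy":-0.106,"dz":0.016,"az":-16},{"dx":0.13,"dy":-0.159,"dz":0.024,"az":-24},{"dx":0.173,"dy":-0.212,"dz":0.032,"az":-32},{"dx":0.216,"dy":-0.265,"dz":0.04,"az":-40},{"dx":0.26,"dy":-0.318,"dz":0.048,"az":-48},{"dx":0.303,"dy":-0.371,"dz":0.056,"az":-56},{"dx":0.346,"dy":-0.424,"dz":0.064,"az":-63},{"dx":0.39,"dy":-0.477,"dz":0.072,"az":-70},{"dx":0.42,"dy":-0.514,"dz":0.079,"az":-74},{"dx":0.4327,"dy":-0.5299,"dz":0.0813,"az":-76.1},{"dx":0.4327,"dy":-0.5299,"dz":0.0813,"az":-76.1},{"dx":0.4327,"dy":-0.5299,"dz":0.0813,"az":-76.1},{"dx":0.4327,"dy":-0.5299,"dz":0.0813,"az":-76.1}]'
python3 -c "
from h import *
go((.4533,.0530,.015),11.26)"
```

```text
d mm [ 432.7 -529.9  216.3] a [ -0.   -0.  -76.1] q6 -0.04 t 1.1 pos [ 0.2874 -0.6108  0.2313] F [-0.8  0.3  0.3] w 1.002invalid input at $[0]: expected keys dx, dy, dz, ax, ay, az, fingers
```

```bash
python3 -m inch '[{"dx":0.13,"dy":-0.159,"dz":0.024,"ax":0,"ay":0,"az":-24,"fingers":1},{"dx":0.13,"dy":-0.159,"dz":0.024,"ax":0,"ay":0,"az":-24,"fingers":1},{"dx":0.13,"dy":-0.159,"dz":0.024,"ax":0,"ay":0,"az":-24,"fingers":1},{"dx":0.26,"dy":-0.318,"dz":0.048,"ax":0,"ay":0,"az":-48,"fingers":1},{"dx":0.26,"dy":-0.318,"dz":0.048,"ax":0,"ay":0,"az":-48,"fingers":1},{"dx":0.26,"dy":-0.318,"dz":0.048,"ax":0,"ay":0,"az":-48,"fingers":1},{"dx":0.26,"dy":-0.318,"dz":0.048,"ax":0,"ay":0,"az":-48,"fingers":1},{"dx":0.39,"dy":-0.477,"dz":0.073,"ax":0,"ay":0,"az":-70,"fingers":1},{"dx":0.39,"dy":-0.477,"dz":0.073,"ax":0,"ay":0,"az":-70,"fingers":1},{"dx":0.39,"dy":-0.477,"dz":0.073,"ax":0,"ay":0,"az":-70,"fingers":1},{"dx":0.39,"dy":-0.477,"dz":0.073,"ax":0,"ay":0,"az":-70,"fingers":1},{"dx":0.4327,"dy":-0.5299,"dz":0.0813,"ax":0,"ay":0,"az":-76.1,"fingers":1},{"dx":0.4327,"dy":-0.5299,"dz":0.0813,"ax":0,"ay":0,"az":-76.1,"fingers":1},{"dx":0.4327,"dy":-0.5299,"dz":0.0813,"ax":0,"ay":0,"az":-76.1,"fingers":1}]'
python3 -c "
from h import *
go((.4533,.0530,.015),11.26)"
```

```text
time: 2.85
tool_pos: [0.4532, 0.0532, 0.15]
tcp_rot: [1.99, 2.431, -0.001]
wrist_force: [-0.1, -0.2, -0.1]
width: 1.0
d mm [-1.00e-01  1.00e-01  1.35e+02] a [-0.   0.   0.1] q6 -0.14 t 2.85 pos [0.4532 0.0532 0.15  ] F [-0.1 -0.2 -0.1] w 1.0
```

```bash
python3 -m inch '[{"dx":0,"dy":0,"dz":0.05,"ax":0,"ay":0,"az":0,"fingers":1},{"dx":0,"dy":0,"dz":0.09,"ax":0,"ay":0,"az":0,"fingers":0.5},{"dx":0,"dy":0,"dz":0.12,"ax":0,"ay":0,"az":0,"fingers":0},{"dx":0,"dy":0,"dz":0.135,"ax":0,"ay":0,"az":0,"fingers":0},{"dx":0,"dy":0,"dz":0.135,"ax":0,"ay":0,"az":0,"fingers":-0.3},{"dx":0,"dy":0,"dz":0.135,"ax":0,"ay":0,"az":0,"fingers":-0.8},{"dx":0,"dy":0,"dz":0.135,"ax":0,"ay":0,"az":0,"fingers":-1},{"dx":0,"dy":0,"dz":0.135,"ax":0,"ay":0,"az":0,"fingers":-1},{"dx":0,"dy":0,"dz":0.135,"ax":0,"ay":0,"az":0,"fingers":-1},{"dx":0,"dy":0,"dz":0.135,"ax":0,"ay":0,"az":0,"fingers":-1}]' 50
python3 -c "
from h import *
go((.4533,.0530,.12),11.26)"
```

```text
time: 4.1
tool_pos: [0.4543, 0.0529, 0.0161]
tcp_rot: [1.989, 2.43, 0.001]
wrist_force: [-0.7, -3.4, 7.0]
width: 0.18
d mm [ 1.000e-01 -8.000e-01 -1.039e+02] a [0.1 0.1 0.1] q6 -0.14 t 4.1 pos [0.4543 0.0529 0.0161] F [-0.7 -3.4  7. ] w 0.18
```

```bash
python3 -m inch '[{"dx":0,"dy":0,"dz":-0.005,"ax":0,"ay":0,"az":0,"fingers":-1},{"dx":0,"dy":0,"dz":-0.02,"ax":0,"ay":0,"az":0,"fingers":-1},{"dx":0,"dy":0,"dz":-0.05,"ax":0,"ay":0,"az":0,"fingers":-1},{"dx":0,"dy":0,"dz":-0.08,"ax":0,"ay":0,"az":0,"fingers":-1},{"dx":0,"dy":0,"dz":-0.105,"ax":0,"ay":0,"az":0,"fingers":-1},{"dx":0,"dy":0,"dz":-0.105,"ax":0,"ay":0,"az":0,"fingers":-1},{"dx":0,"dy":0,"dz":-0.105,"ax":0,"ay":0,"az":0,"fingers":-1}]'
python3 -c "
from h import *
go((.589,.1879,.12),167.67-180)"
```

```text
time: 4.97
tool_pos: [0.4532, 0.0531, 0.1203]
tcp_rot: [1.989, 2.43, -0.001]
wrist_force: [-0.5, 0.5, -3.2]
width: 0.175
d mm [105.3 159.8   0.3] a [ 0.   0.1 23.7] q6 -0.14 t 4.97 pos [0.4532 0.0531 0.1203] F [-0.5  0.5 -3.2] w 0.175
```

```bash
python3 -m inch '[{"dx":0.026,"dy":0.04,"dz":0,"ax":0,"ay":0,"az":6,"fingers":-1},{"dx":0.053,"dy":0.08,"dz":0,"ax":0,"ay":0,"az":12,"fingers":-1},{"dx":0.079,"dy":0.12,"dz":0,"ax":0,"ay":0,"az":18,"fingers":-1},{"dx":0.098,"dy":0.149,"dz":0,"ax":0,"ay":0,"az":22,"fingers":-1},{"dx":0.1053,"dy":0.1598,"dz":0,"ax":0,"ay":0,"az":23.7,"fingers":-1},{"dx":0.1053,"dy":0.1598,"dz":0.02,"ax":0,"ay":0,"az":23.7,"fingers":-1},{"dx":0.1053,"dy":0.1598,"dz":0.045,"ax":0,"ay":0,"az":23.7,"fingers":-1},{"dx":0.1053,"dy":0.1598,"dz":0.055,"ax":0,"ay":0,"az":23.7,"fingers":-1},{"dx":0.1053,"dy":0.1598,"dz":0.055,"ax":0,"ay":0,"az":23.7,"fingers":-1}]'
python3 - <<'E'
from h import *
go((.5892,.188,.046),167.67-180)
im,d=shot('top');c1=im[170:280,150:300]
im,d=shot('side');c2=im[190:310,190:330]
o=np.hstack([cv2.resize(c1,(400,300),interpolation=cv2.INTER_CUBIC),cv2.resize(c2,(400,300),interpolation=cv2.INTER_CUBIC)])
cv2.imwrite('pics/carry.png',o)
E
```

```text
time: 6.1
tool_pos: [0.5868, 0.1869, 0.0628]
tcp_rot: [-2.446, -1.97, 0.007]
wrist_force: [0.3, -0.0, -3.7]
width: 0.172
d mm [ 1.7  2.2 16.8] a [-0.2  0.2  0. ] q6 0.48 t 6.1 pos [0.5868 0.1869 0.0628] F [ 0.3 -0.  -3.7] w 0.172
```

View pics/carry.png

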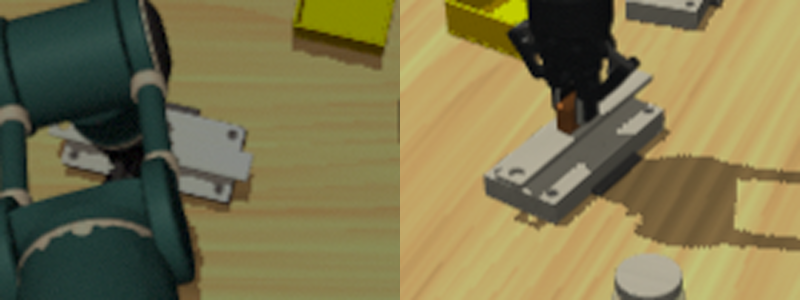

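The top view shows the straightedge over plate A at about (210,224). In the side view it lies along the plate, but the far end looks slightly raised. I'll measure its tilt from depth before lowering.

Run:
```python
from h import *
c=np.array([.5868,.1869]);a=np.radians(77.67);u=np.array([np.cos(a),np.sin(a)]);n=np.array([np.sin(a),-np.cos(a)])
for cam in('side','top'):
    W=np.nanmean([world(cam,shot(cam)[1]) for _ in range(4)],0)
    p=W.reshape(-1,3);p=p[np.isfinite(p).all(1)]
    s=(p[:,:2]-c)@u;t=(p[:,:2]-c)@n
    for s0 in range(-120,120,20):
        m=(s*1e3>s0)&(s*1e3<=s0+20)&(abs(t)<.025)&(p[:,2]>.036)&(p[:,2]<.072)&(abs(s)>.03)
        if m.sum()>3: print(cam,s0+10,m.sum(),'z',np.round(1e3*np.median(p[m,2]),1),'t',np.round(1e3*np.percentile(t[m],[3,50,97]),1),'smax',round(1e3*s[m].max()),round(1e3*s[m].min()))
```

```text
side -110 10 z 57.8 t [-11.5  -7.4   3.4] smax -100 -106
side -90 35 z 58.3 t [-12.1  -5.6   3.8] smax -81 -99
side -70 34 z 58.3 t [-12.1  -7.5   1.5] smax -60 -80
side -50 33 z 58.7 t [-12.5  -8.7   4.2] smax -41 -60
side -30 18 z 58.6 t [-11.3  -7.2   0.8] smax -30 -40
side 30 31 z 58.9 t [-12.3  -1.1  14.2] smax 39 30
side 50 71 z 58.6 t [-12.1  -1.4  14.8] smax 59 40
side 70 76 z 58.5 t [-11.7  -0.8  20.3] smax 80 60
side 90 65 z 58.2 t [-11.7   2.3  14.4] smax 100 80
side 110 34 z 56.8 t [-11.5   2.5  14.5] smax 105 100
top -110 13 z 59.3 t [-10.9   1.7  14.8] smax -100 -102
top -90 75 z 59.2 t [-10.9   2.   15.2] smax -80 -99
top -70 77 z 58.8 t [-11.2   2.3  16. ] smax -60 -80
top -50 79 z 58.9 t [-11.2   1.4  15.9] smax -40 -60
top -30 39 z 59.2 t [-10.9   2.4  15. ] smax -30 -40
top 70 13 z 59.1 t [-11.5  -9.8  -4.5] smax 80 64
top 90 29 z 59.9 t [-11.5  -7.6  -1.2] smax 100 81
top 110 7 z 59.3 t [-11.5  -9.6  -5.9] smax 106 100
```

```bash
python3 -c "
from h import *
go((.5892,.188,.0465),167.67-180)"
```

```text
d mm [ 0.  -0.2 19.3] a [0.1 0.  0. ] q6 0.48 t 6.6 pos [0.5893 0.188  0.0658] F [ 0.6  0.3 -4. ] w 0.181
```

```bash
python3 -m inch '[{"dx":0,"dy":0,"dz":0.01,"ax":0,"ay":0,"az":0,"fingers":-1},{"dx":0,"dy":0,"dz":0.015,"ax":0,"ay":0,"az":0,"fingers":-1},{"dx":0,"dy":0,"dz":0.017,"ax":0,"ay":0,"az":0,"fingers":-1},{"dx":0,"dy":0,"dz":0.018,"ax":0,"ay":0,"az":0,"fingers":-1},{"dx":0,"dy":0,"dz":0.0185,"ax":0,"ay":0,"az":0,"fingers":-1},{"dx":0,"dy":0,"dz":0.019,"ax":0,"ay":0,"az":0,"fingers":-1},{"dx":0,"dy":0,"dz":0.0192,"ax":0,"ay":0,"az":0,"fingers":-1},{"dx":0,"dy":0,"dz":0.0192,"ax":0,"ay":0,"az":0,"fingers":-1},{"dx":0,"dy":0,"dz":0.0192,"ax":0,"ay":0,"az":0,"fingers":-1}]'
```

```text
time: 7.72
tool_pos: [0.5894, 0.188, 0.0467]
tcp_rot: [2.445, 1.97, 0.001]
wrist_force: [-0.1, -0.2, -3.3]
width: 0.175
```

Still hanging (Fz about -3.3 N), so I'll keep lowering.

```bash
python3 -m inch '[{"dx":0,"dy":0,"dz":0.0003,"ax":0,"ay":0,"az":0,"fingers":-1},{"dx":0,"dy":0,"dz":0.0006,"ax":0,"ay":0,"az":0,"fingers":-1},{"dx":0,"dy":0,"dz":0.0009,"ax":0,"ay":0,"az":0,"fingers":-1},{"dx":0,"dy":0,"dz":0.0009,"ax":0,"ay":0,"az":0,"fingers":-1}]'
```

```text
time: 8.22
tool_pos: [0.5894, 0.188, 0.0462]
tcp_rot: [2.445, 1.97, 0.001]
wrist_force: [-2.3, -0.8, -1.3]
width: 0.18
```

```bash
python3 -m inch '[{"dx":0,"dy":0,"dz":0,"ax":0,"ay":0,"az":0,"fingers":-0.5},{"dx":0,"dy":0,"dz":0,"ax":0,"ay":0,"az":0,"fingers":-0.2},{"dx":0,"dy":0,"dz":0,"ax":0,"ay":0,"az":0,"fingers":0},{"dx":0,"dy":0,"dz":0,"ax":0,"ay":0,"az":0,"fingers":0},{"dx":0,"dy":0,"dz":-0.02,"ax":0,"ay":0,"az":0,"fingers":0},{"dx":0,"dy":0,"dz":-0.05,"ax":0,"ay":0,"az":0,"fingers":0},{"dx":0,"dy":0,"dz":-0.08,"ax":0,"ay":0,"az":0,"fingers":-0.5},{"dx":0,"dy":0,"dz":-0.08,"ax":0,"ay":0,"az":0,"fingers":-1},{"dx":0,"dy":0,"dz":-0.08,"ax":0,"ay":0,"az":0,"fingers":-1}]'
python3 - <<'E'
from h import *
a=np.radians(77.67);u=np.array([np.cos(a),np.sin(a)]);c=np.array([.5892,.188]);n=np.array([np.sin(a),-np.cos(a)])
go([*(c+.07*u),.06],167.67-180); go([*(c-.07*u),.06],167.67-180)
W=np.nanmean([world('side',shot('side')[1]) for _ in range(4)],0)
p=W.reshape(-1,3);p=p[np.isfinite(p).all(1)];s=(p[:,:2]-c)@u;t=(p[:,:2]-c)@n
for s0 in range(-110,110,20):
    m=(s*1e3>s0)&(s*1e3<=s0+20)&(abs(t)<.025)&(p[:,2]>.035)&(p[:,2]<.05)&(abs(s)>.026)
    if m.sum()>3: print(s0+10,m.sum(),'z',np.round(1e3*np.median(p[m,2]),1),'t',np.round(1e3*np.percentile(t[m],[3,50,97]),1),round(1e3*s[m].min()),round(1e3*s[m].max()))
im=shot('side')[0];cv2.imwrite('pics/placed.png',cv2.resize(im[190:310,190:350],(800,600),interpolation=cv2.INTER_CUBIC))
E
```

```text
time: 9.35
tool_pos: [0.5893, 0.1881, 0.1266]
tcp_rot: [2.445, 1.97, 0.002]
wrist_force: [-0.4, 0.0, -1.3]
width: 0.0
d mm [69.9 -0.1 66.5] a [0.1 0.  0. ] q6 0.48 t 9.35 pos [0.5893 0.1881 0.1266] F [-0.4  0.  -1.3] w 0.0
d mm [-70.1  -0.2  66.6] a [0.1 0.  0. ] q6 0.48 t 9.35 pos [0.5893 0.1881 0.1266] F [-0.4  0.  -1.3] w 0.0
-100 45 z 38.8 t [-13.8  -2.2  13.4] -107 -90
-80 49 z 38.7 t [-13.8  -1.3  12. ] -89 -70
-60 52 z 38.9 t [-14.1  -1.9  13. ] -70 -51
-40 31 z 39.3 t [-14.4  -7.5   4.9] -50 -32
-20 4 z 39.3 t [-13.6 -11.3  -7.1] -30 -28
20 14 z 38.6 t [-13.5   0.2  13.3] 26 30
40 58 z 38.9 t [-13.6  -0.8  13.1] 30 50
60 64 z 38.6 t [-14.5  -1.9  12.4] 50 70
80 61 z 38.8 t [-14.5  -0.   13.8] 70 89
100 46 z 38.5 t [-13.1  -1.   13.2] 90 104
```

View pics/placed.png

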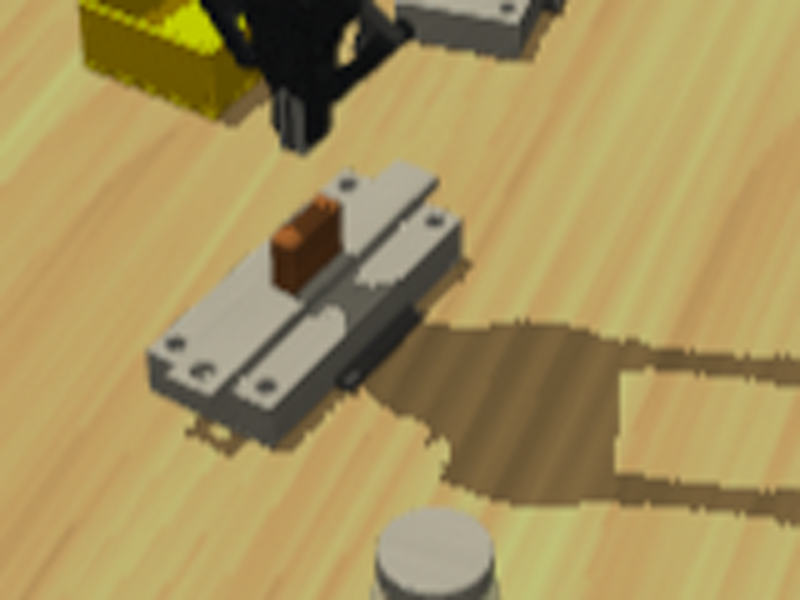

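The picture shows the straightedge centred on plate A, with its hole at the near end (200,370 in the crop, +u) and the grip at (305,245). Depth puts its top level at about 38 mm. Next is the press at the hole end.

```bash
python3 -m inch '[{"dx":0.035,"dy":0,"dz":0,"ax":0,"ay":0,"az":0,"fingers":-1},{"dx":0.07,"dy":0,"dz":0,"ax":0,"ay":0,"az":0,"fingers":-1},{"dx":0.07,"dy":0,"dz":0.03,"ax":0,"ay":0,"az":0,"fingers":-1},{"dx":0.07,"dy":0,"dz":0.06,"ax":0,"ay":0,"az":0,"fingers":-1},{"dx":0.07,"dy":0,"dz":0.078,"ax":0,"ay":0,"az":0,"fingers":-1},{"dx":0.07,"dy":0,"dz":0.082,"ax":0,"ay":0,"az":0,"fingers":-1},{"dx":0.07,"dy":0,"dz":0.084,"ax":0,"ay":0,"az":0,"fingers":-1},{"dx":0.07,"dy":0,"dz":0.084,"ax":0,"ay":0,"az":0,"fingers":-1},{"dx":0.07,"dy":0,"dz":0.084,"ax":0,"ay":0,"az":0,"fingers":-1}]'
python3 -c "
from h import *
import time
print([np.round(bot.read_state()['wrist_force'],1) for _ in range(1)])"
```

```text
time: 10.72
tool_pos: [0.6042, 0.2563, 0.042]
tcp_rot: [2.446, 1.97, 0.001]
wrist_force: [0.8, -0.5, -0.5]
width: 0.002
[array([ 0.8, -0.5, -0.5])]
```

```bash
python3 -m inch '[{"dx":0,"dy":0,"dz":0.001,"ax":0,"ay":0,"az":0,"fingers":-1},{"dx":0,"dy":0,"dz":0.002,"ax":0,"ay":0,"az":0,"fingers":-1},{"dx":0,"dy":0,"dz":0.003,"ax":0,"ay":0,"az":0,"fingers":-1},{"dx":0,"dy":0,"dz":0.0033,"ax":0,"ay":0,"az":0,"fingers":-1},{"dx":0,"dy":0,"dz":0.0036,"ax":0,"ay":0,"az":0,"fingers":-1},{"dx":0,"dy":0,"dz":0.0036,"ax":0,"ay":0,"az":0,"fingers":-1}]'
```

```text
time: 11.48
tool_pos: [0.6041, 0.2563, 0.0383]
tcp_rot: [2.446, 1.97, 0.001]
wrist_force: [0.4, -0.2, -0.1]
width: -0.002
```

```bash
python3 -m inch '[{"dx":0,"dy":0,"dz":0.0003,"ax":0,"ay":0,"az":0,"fingers":-1},{"dx":0,"dy":0,"dz":0.0006,"ax":0,"ay":0,"az":0,"fingers":-1},{"dx":0,"dy":0,"dz":0.0009,"ax":0,"ay":0,"az":0,"fingers":-1},{"dx":0,"dy":0,"dz":0.0009,"ax":0,"ay":0,"az":0,"fingers":-1}]'
```

```text
time: 11.98
tool_pos: [0.6042, 0.2564, 0.0381]
tcp_rot: [2.446, 1.97, 0.001]
wrist_force: [-2.7, -0.5, 5.8]
width: 0.002
```

It was hard at once, at about 5.8 N with 0.7 mm commanded. I'll hold that for half a second.

```bash
python3 -m inch '[{"dx":0,"dy":0,"dz":0.0008,"ax":0,"ay":0,"az":0,"fingers":-1},{"dx":0,"dy":0,"dz":0.0008,"ax":0,"ay":0,"az":0,"fingers":-1},{"dx":0,"dy":0,"dz":0.0008,"ax":0,"ay":0,"az":0,"fingers":-1},{"dx":0,"dy":0,"dz":0.0008,"ax":0,"ay":0,"az":0,"fingers":-1},{"dx":0,"dy":0,"dz":0.0008,"ax":0,"ay":0,"az":0,"fingers":-1}]'
python3 - <<'E'
from h import *
a=np.radians(77.67);u=np.array([np.cos(a),np.sin(a)]);c=np.array([.5892,.188])
W=np.nanmean([world('side',shot('side')[1]) for _ in range(3)],0)
p=W.reshape(-1,3);p=p[np.isfinite(p).all(1)];s=(p[:,:2]-c)@u;t=(p[:,:2]-c)@[u[1],-u[0]]
for lo,hi in((-.1,-.03),(.03,.1)):
    m=(s>lo)&(s<hi)&(abs(t)<.011)&(p[:,2]>.035)&(p[:,2]<.041);print(lo,m.sum(),1e3*np.mean(p[m,2]))
go([*(c-.07*u),.043],167.67-180)
E
```

```text
time: 12.6
tool_pos: [0.6042, 0.2564, 0.0381]
tcp_rot: [2.446, 1.97, 0.001]
wrist_force: [-2.4, -1.1, 5.7]
width: 0.005
-0.1 116 38.86117765376403
0.03 77 38.848678091006505
d mm [-1.4e+02 -1.0e-01 -4.9e+00] a [0.1 0.  0. ] q6 0.58 t 12.75 pos [0.6042 0.2564 0.0381] F [-2.4 -0.8  7. ] w -0.004
```

It stayed level under the press (38.86 mm at one end, 38.85 mm at the other). Now the plain end, passing over the grip block.

```bash
python3 -m inch '[{"dx":0,"dy":0,"dz":-0.01,"ax":0,"ay":0,"az":0,"fingers":-1},{"dx":0,"dy":0,"dz":-0.04,"ax":0,"ay":0,"az":0,"fingers":-1},{"dx":0,"dy":0,"dz":-0.075,"ax":0,"ay":0,"az":0,"fingers":-1},{"dx":-0.03,"dy":0,"dz":-0.075,"ax":0,"ay":0,"az":0,"fingers":-1},{"dx":-0.07,"dy":0,"dz":-0.075,"ax":0,"ay":0,"az":0,"fingers":-1},{"dx":-0.11,"dy":0,"dz":-0.075,"ax":0,"ay":0,"az":0,"fingers":-1},{"dx":-0.14,"dy":0,"dz":-0.075,"ax":0,"ay":0,"az":0,"fingers":-1},{"dx":-0.14,"dy":0,"dz":-0.075,"ax":0,"ay":0,"az":0,"fingers":-1},{"dx":-0.14,"dy":0,"dz":-0.04,"ax":0,"ay":0,"az":0,"fingers":-1},{"dx":-0.14,"dy":0,"dz":-0.015,"ax":0,"ay":0,"az":0,"fingers":-1},{"dx":-0.14,"dy":0,"dz":-0.006,"ax":0,"ay":0,"az":0,"fingers":-1},{"dx":-0.14,"dy":0,"dz":-0.004,"ax":0,"ay":0,"az":0,"fingers":-1},{"dx":-0.14,"dy":0,"dz":-0.003,"ax":0,"ay":0,"az":0,"fingers":-1},{"dx":-0.14,"dy":0,"dz":-0.003,"ax":0,"ay":0,"az":0,"fingers":-1}]'
```

```text
time: 14.5
tool_pos: [0.5753, 0.1199, 0.0422]
tcp_rot: [2.445, 1.97, 0.004]
wrist_force: [-0.4, 0.2, 0.5]
width: 0.0
```

```bash
python3 -c "
from h import *
go((.5742,.1196,.0381),167.67-180)"
```

```text
d mm [-0.5 -1.1  4.1] a [ 0.2 -0.   0. ] q6 0.38 t 14.5 pos [0.5753 0.1199 0.0422] F [-0.4  0.2  0.5] w 0.0
```

```bash
python3 -m inch '[{"dx":0,"dy":-0.001,"dz":0.001,"ax":0,"ay":0,"az":0,"fingers":-1},{"dx":0,"dy":-0.001,"dz":0.002,"ax":0,"ay":0,"az":0,"fingers":-1},{"dx":0,"dy":-0.001,"dz":0.003,"ax":0,"ay":0,"az":0,"fingers":-1},{"dx":0,"dy":-0.001,"dz":0.0036,"ax":0,"ay":0,"az":0,"fingers":-1},{"dx":0,"dy":-0.001,"dz":0.0036,"ax":0,"ay":0,"az":0,"fingers":-1}]'
```

```text
time: 15.12
tool_pos: [0.5742, 0.12, 0.0384]
tcp_rot: [2.445, 1.97, 0.003]
wrist_force: [0.4, 0.4, 0.3]
width: -0.0
```

```bash
python3 -m inch '[{"dx":0,"dy":0,"dz":0.0003,"ax":0,"ay":0,"az":0,"fingers":-1},{"dx":0,"dy":0,"dz":0.0006,"ax":0,"ay":0,"az":0,"fingers":-1},{"dx":0,"dy":0,"dz":0.0009,"ax":0,"ay":0,"az":0,"fingers":-1},{"dx":0,"dy":0,"dz":0.0009,"ax":0,"ay":0,"az":0,"fingers":-1}]'
```

```text
time: 15.62
tool_pos: [0.5743, 0.12, 0.0381]
tcp_rot: [2.445, 1.97, 0.003]
wrist_force: [-2.1, -0.4, 5.7]
width: -0.002
```

```bash
python3 -m inch '[{"dx":0,"dy":0,"dz":0.0008,"ax":0,"ay":0,"az":0,"fingers":-1},{"dx":0,"dy":0,"dz":0.0008,"ax":0,"ay":0,"az":0,"fingers":-1},{"dx":0,"dy":0,"dz":0.0008,"ax":0,"ay":0,"az":0,"fingers":-1},{"dx":0,"dy":0,"dz":0.0008,"ax":0,"ay":0,"az":0,"fingers":-1},{"dx":0,"dy":0,"dz":0.0008,"ax":0,"ay":0,"az":0,"fingers":-1}]'
python3 - <<'E'
from h import *
a=np.radians(77.67);u=np.array([np.cos(a),np.sin(a)]);c=np.array([.5892,.188])
W=np.nanmean([world('side',shot('side')[1]) for _ in range(3)],0)
p=W.reshape(-1,3);p=p[np.isfinite(p).all(1)];s=(p[:,:2]-c)@u;t=(p[:,:2]-c)@[u[1],-u[0]]
for lo,hi in((-.1,-.03),(.03,.1)):
    m=(s>lo)&(s<hi)&(abs(t)<.011)&(p[:,2]>.035)&(p[:,2]<.041);print(lo,m.sum(),1e3*np.mean(p[m,2]))
print(bot.read_state()['wrist_force'])
E
python3 -m inch '[{"dx":0,"dy":0,"dz":-0.01,"ax":0,"ay":0,"az":0,"fingers":-1},{"dx":0,"dy":0,"dz":-0.05,"ax":0,"ay":0,"az":0,"fingers":-1},{"dx":0,"dy":0,"dz":-0.1,"ax":0,"ay":0,"az":0,"fingers":-1},{"dx":-0.05,"dy":0,"dz":-0.13,"ax":0,"ay":0,"az":0,"fingers":-1},{"dx":-0.1,"dy":0,"dz":-0.13,"ax":0,"ay":0,"az":0,"fingers":-1},{"dx":-0.15,"dy":0,"dz":-0.13,"ax":0,"ay":0,"az":0,"fingers":-1},{"dx":-0.2,"dy":0,"dz":-0.13,"ax":0,"ay":0,"az":0,"fingers":-1},{"dx":-0.25,"dy":0,"dz":-0.13,"ax":0,"ay":0,"az":0,"fingers":-1},{"dx":-0.25,"dy":0,"dz":-0.13,"ax":0,"ay":0,"az":0,"fingers":-1},{"dx":-0.25,"dy":0,"dz":-0.13,"ax":0,"ay":0,"az":0,"fingers":-1}]'
python3 - <<'E'
from h import *
W=np.nanmean([world('top',shot('top')[1]) for _ in range(4)],0)
X,Y,Z=W[...,0],W[...,1],W[...,2]
near=np.hypot(X-.5892,Y-.188)<.12
def rect(m):
    k,l=cv2.connectedComponents(m.astype(np.uint8)); m=l==np.bincount(l[m]).argmax()
    r=cv2.minAreaRect(W[m][:,:2].astype(np.float32));b=cv2.boxPoints(r);e=max([b[1]-b[0],b[2]-b[1]],key=np.linalg.norm)
    return np.round(r[0],4),np.round(r[1],4),np.degrees(np.arctan2(e[1],e[0]))%180
print('plate',rect(near&(Z>.022)&(Z<.1)));print('SE',rect(near&(Z>.0355)&(Z<.1)));print('grip',rect(near&(Z>.06)&(Z<.1)))
im=shot('side')[0];cv2.imwrite('pics/end.png',cv2.resize(im[190:310,190:350],(800,600),interpolation=cv2.INTER_CUBIC))
E
```

```text
time: 16.25
tool_pos: [0.5743, 0.12, 0.038]
tcp_rot: [2.445, 1.97, 0.003]
wrist_force: [-2.3, -1.5, 7.0]
width: 0.001
-0.1 62 38.89509071132888
0.03 140 38.75718291075738
[-2.15602488 -1.1356597   6.27357471]
time: 17.65
tool_pos: [0.5209, -0.1241, 0.1682]
tcp_rot: [2.446, 1.968, 0.004]
wrist_force: [0.6, 1.1, -0.5]
width: 0.0
plate (array([0.5895, 0.1887]), array([0.2098, 0.0801]), np.float32(77.675354))
SE (array([0.5895, 0.1887]), array([0.2098, 0.0285]), np.float32(77.76242))
grip (array([0.5893, 0.1885]), array([0.0457, 0.0161]), np.float32(77.83705))
```

View pics/end.png

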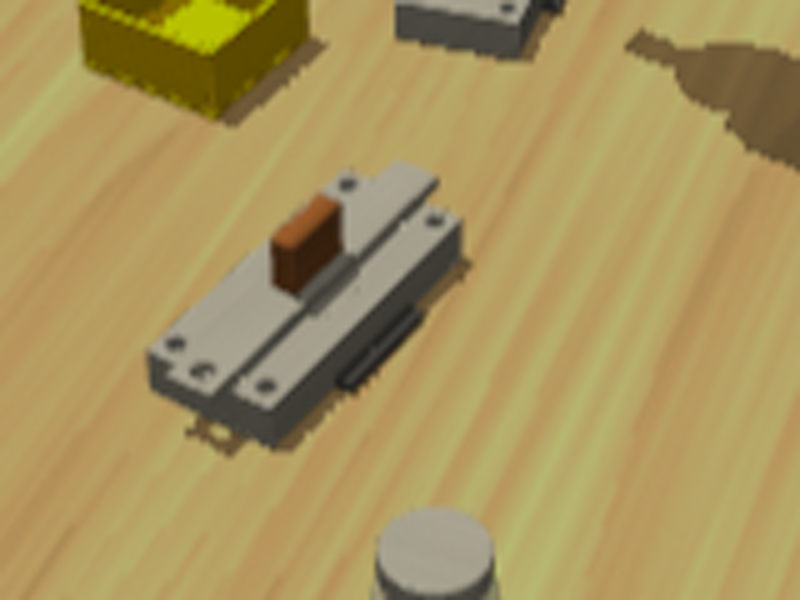

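The straightedge lies level and centred on plate A, with the grip at (305,245) in the crop, and the arm is clear. I'm handing in.

```bash
python3 -c "
from workcell import bot
print(bot.finish_job())"
```

```text
the job is handed in; nothing more can be done
None
```

Plate A, on the robot's left, is the flat one. The straightedge is lying released on it, and the job is handed in; no verdict was reported.

- **Choosing the plate:** depth showed the boss about 0.4 mm above the face on plate A and 3.2 mm on plate B, so I tried A first.
- **Hole end:** it was hard at once. I held about 6–7 N for over 0.5 s, and depth put the two ends at 38.86 and 38.85 mm.
- **Plain end:** it was also hard at once, again at about 6–7 N for over 0.5 s. The ends read 38.90 and 38.76 mm, a difference within the camera noise. The tip stayed at about 38.0 mm in both presses, so it did not rock.
- **Final position:** the straightedge's middle is within about 1 mm of the plate's middle and its angle is within 0.2° of the plate's. The arm is clear of everything.

I did not press on plate B, because A did not rock. I never touched the pink look-alike or the bystanders. No check failed; the only oddity was about 7 N of upward force on the fingers while gripping the block, with no effect I could see.

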